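# Repack a musical sewing box for the saleroom viewing

## Task

Get the musical sewing box ready for viewing: lift its divider flap until it leans back, put every thread reel in the well (the compartment farther from you) and the needle case lying in the trough beside it, then shut the flap over them and stand the button tin on top of the flap. Also wind the music key clockwise as far as it will go, before or after. Leave the other pieces of china, glass and brass where they are.

Things in the scene. Friction and masses are not known exactly. Their poses are not given: they have to be found in the camera images.
- workbox: Fixed open walnut box, 284 (its x) by 202 mm (its y), walls 6 mm thick, 100 mm high. Origin: centre of underside; x away from the robot, y left. Along x: musical movement under a deck (74 mm high), trough, well. Trough and well are the lower tier, under the flap: floor 20 mm high; partitions 6 mm thick, 84 mm high, at x = -53 and +33 mm.
- trough (a point): Centre of the floor of the trough (long compartment 80 mm in box x, 190 mm in box y), the place of the needle case; at box x = -10, y = 0, z = 20 mm. Axes as the box.
- well (a point): Centre of the floor of the well (compartment 100 mm in box x, 190 mm in box y), the place of the reels; at box x = 86, y = 0, z = 20 mm. Axes as the box.
- flap (a joint): Hinged wooden divider flap over trough and well, 189 (box x) by 186 mm (box y), 6 mm thick, 250 g, upper face 90 mm high when shut. Hinged along the box's +y side; its -y edge lifts and swings towards +y. 0 = shut, 1.57 = upright, 1.8 = stop. Past upright it stays leaning back by its weight, before that it falls shut. Open, its edge is 270 mm above the table.
- flap_hinge (a point): Middle of the hinge line of the flap, at box x = 39.5, y = 94, z = 87 mm; the line runs along box x.
- flap_knob (a point): Centre of the grip of the brass knob on the flap: head 22 mm across, 20 mm long, on a 14 mm stem; 24 mm above the flap's face. With the flap shut it is 160 mm from the hinge line towards box -y and 27 mm above it; it swings with the flap. Gripped along box x, the knob can pivot between the pads.
- flap_top (a point): Point on the flap's upper face, 75 mm from the hinge line and midway along it: the middle of the upper tier, place of the button tin; shut, at box x = 39.5, y = 19, z = 90 mm. Moves with the flap; axes as the box when the flap is shut.
- key (a joint): Winding key of the musical movement, upright on the deck, turns clockwise seen from above as the value grows. It starts between 0 and 1.0 rad; 5.6 rad is its stop, fully wound. Its ratchet and friction keep it where it is left; turning takes up to 0.1 N m.
- key_grip (a point): On the key's axis, at grip height, 31 mm above the deck. The brass wing is 40 mm wide along this point's x axis, 8 mm thick along its y axis and 26 mm tall, from 16 mm to 42 mm above the deck; the point turns with the key.
- reel1: Wooden thread reel, a cylinder with flanges at both ends, 46 mm across the flanges and 50 mm high, 60 g, starts standing on the table; may be absent (1 to 3 of the 3 reels are there). Origin: centre of one end face (the underside at the start); z is the reel's axis.
- reel1_mid (a point): Centre of reel1, half way along its axis. Axes as the reel.
- reel2: Wooden thread reel, a cylinder with flanges at both ends, 46 mm across the flanges and 50 mm high, 60 g, starts standing on the table; may be absent (1 to 3 of the 3 reels are there). Origin: centre of one end face (the underside at the start); z is the reel's axis.
- reel2_mid (a point): Centre of reel2, half way along its axis. Axes as the reel.
- reel3: Wooden thread reel, a cylinder with flanges at both ends, 46 mm across the flanges and 50 mm high, 60 g, starts standing on the table; may be absent (1 to 3 of the 3 reels are there). Origin: centre of one end face (the underside at the start); z is the reel's axis.
- reel3_mid (a point): Centre of reel3, half way along its axis. Axes as the reel.
- case: Needle case: wooden bar with brass bands, 150 mm long (its x), 28 mm wide and 28 mm high, 80 g, lying on the table to the left. Origin: centre of the underside.
- tin: Round aluminium button tin, 64 mm across, 36 mm high, 90 g, standing on the table. Origin: centre of the underside; z up.
- pepperpot: Bystander, to be left alone: white china pepper pot, 84 mm tall, 52 mm across. Origin: centre of the underside.
- figurine: Bystander, to be left alone: white china figurine on a round foot, 98 mm tall, 58 mm across. Origin: centre of the underside.
- tankard: Bystander, to be left alone: blue stoneware tankard with a handle, 105 mm tall. Origin: centre of the underside.
- cup: Bystander, to be left alone: brown earthenware cup with a handle, 70 mm tall. Origin: centre of the underside.
- dish: Bystander, to be left alone: glass dish, 116 mm across. Origin: centre of the underside.
- candlestick: Bystander, to be left alone: brass candlestick, 125 mm tall. Origin: centre of the underside.

How it is judged:
By the outcome, as a careful person would: the job done as asked, in the order asked, and still so for the second after the job is handed in, with the robot touching nothing.
Of reel1, reel2, reel3 only 1 to 3 are there at a start; the rules pass over those that are not, and their reading is None.
At some moment in a run one of reel1, reel2, reel3, case, tin may be knocked a few centimetres aside while the robot is not near it.
Once in a run the grip may slacken for a moment while it holds something.
It also fails if it takes over 210 s, if anything falls off the work surface, if the arm or the gripper's body presses on something with over 40 N, if the wrist force passes 120 N, or if a joint passes its speed limit or range.

## Robot

A 6-joint arm with a two-finger parallel gripper is mounted at the origin on the work surface. World frame = base frame: x ahead of the robot, y to its left, z up, the work surface at z = 0. Lengths are in m, angles in rad, forces in N, time in s.
With the tool pointing down it reaches from about 0.275 to 0.825 m from the base axis. Payload 4.9 kg.
Tool frame: the origin (TCP) lies on the centre line of the jaws, within the pads' length; the fingertips stand 17 mm ahead of it and the grasp point (between the pads) lies 2 mm behind it (ctrl.tcp_to_tips is the distance from the TCP to the fingertips, in m); z points along the fingers, y is the line along which they close (so a half turn about z gives the same grasp; the last joint's range is limited). The gripper opens to 85 mm and grips with 20 to 120 N. Pads are 22 mm wide; open, the fingers measure 114 mm over their backs; the gripper's body (76 mm by 85 mm) begins 54 mm behind the grasp point. The pads swing forward as they close: fully open they stand 13 mm farther back than shut.
Start: joints at [-1.247, 0.326, -0.193, 1.052, 0, 1.437], TCP at [0.243, -0.493, 0.248] pointing down, gripper open.
Joint ranges: [-2.65, 2.65], [-0.97, 1.79], [-1.3, 1.35], [-1.93, 2.1], [-1.47, 1.37], [-3.14, 3.14]. Speed limits (rad/s): [2.57, 2.57, 3.14, 3.14, 3.14, 3.14].

## Interface

Orientations are given as a rotation vector (axis times angle).
In Python, from cell import ctrl gives the robot as it stands. Calls block until the motion is done:
- ctrl.movep(position, orientation): joint-space move of the TCP to a pose.
- ctrl.move_l(position, velocity=0.15, rot=None, until_force=None): straight line of the TCP; rot=None keeps the orientation; velocity is the mean speed in m/s. With until_force (N) it stops when the force on the tool has changed by that much, and returns True; else False.
- ctrl.set_joints(angles): joint-space move.
- ctrl.let_go() and ctrl.grab(newtons=None): open the fingers fully, or close them until they stop; newtons is the grip in N (None keeps the last).
- ctrl.sleep(seconds).
- ctrl.ik(position, orientation): joint angles nearest the present ones, or None.
- ctrl.grab_frame(name): name is "side" or "top"; returns a dict with "img" (480x640x3 uint8, red, green, blue), "fx", "fy", "cx", "cy" (pixels), "cam_to_world" (4x4, takes a point from camera to world coordinates). Camera axes: x right, y down, z forward; pixel columns grow to the right and rows downward; lengths in m; the calibration is good to about 2 mm. A picture is of the moment at which its call begins. There is no depth.
A pose or a line that the arm cannot do raises ctrl.MotionError and nothing moves.
- ctrl.sign_off(): hands the job in; it is judged then, once.
Readings, each from a call of its own:
- ctrl.read_clock(): time.
- ctrl.read_q(): joint angles.
- ctrl.read_joint_velocities(): joint speeds.
- ctrl.read_tau(): joint torques, N m.
- ctrl.read_position(): TCP position.
- ctrl.read_eef_rot(): TCP orientation.
- ctrl.read_contact_force(): force on the tool from outside, world axes, zero at the start.
- ctrl.read_wrist_torque(): the same for the moment, N m.
- ctrl.read_finger_gap(): opening from 0.0 (shut) to 1.0 (fully open).
- ctrl.read_grasp_force(): force on a finger pad.
Only numpy, scipy, OpenCV 4.12 (cv2) and the standard library are available. Lean on these libraries where they do the work, as an engineer would, in place of code of your own. Each camera call takes 0.05 s, during which the arm holds its last target. There are 200 camera calls.

## Working session

There is one attempt and no reset: what is moved stays moved. The work goes in short steps, each a Python script; the robot and the scene stay as the last script left them, time stands still between calls to the robot, and variables do not carry over. Pictures are saved under pics/ and viewed, at most 14 in all, crops included, and the job is handed in when it is done.

```bash
ls; mkdir -p pics
python3 - <<'E'
from cell import ctrl
import cv2,numpy as np
np.set_printoptions(precision=4,suppress=True)
for n in("top","side"):
    f=ctrl.grab_frame(n); cv2.imwrite(f"pics/{n}0.png",f["img"][:,:,::-1]); print(n,f["fx"],f["fy"],f["cx"],f["cy"]);print(f["cam_to_world"])
print(ctrl.read_clock(),ctrl.read_eef_rot(),ctrl.tcp_to_tips)
E
```

```text
cell.py
pics
top 595.9801620756256 595.9801620756256 318.17688989300876 240.3978253043768
[[-0.0001 -0.9892  0.1463  0.3813]
 [-0.9999  0.0024  0.0153  0.0014]
 [-0.0155 -0.1463 -0.9891  1.4562]
 [ 0.      0.      0.      1.    ]]
side 503.491646797146 503.491646797146 317.38428951795714 237.95323644968755
[[-0.9179 -0.2965  0.2637  0.232 ]
 [-0.3967  0.6975 -0.5967  0.8013]
 [-0.007  -0.6524 -0.7579  1.0809]
 [ 0.      0.      0.      1.    ]]
0.1 [-3.0582 -0.7125  0.0003] 0.017
```

View pics/top0.png

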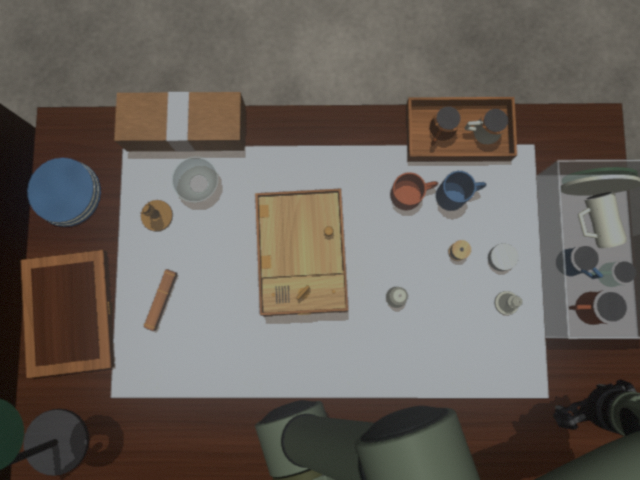

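View pics/side0.png

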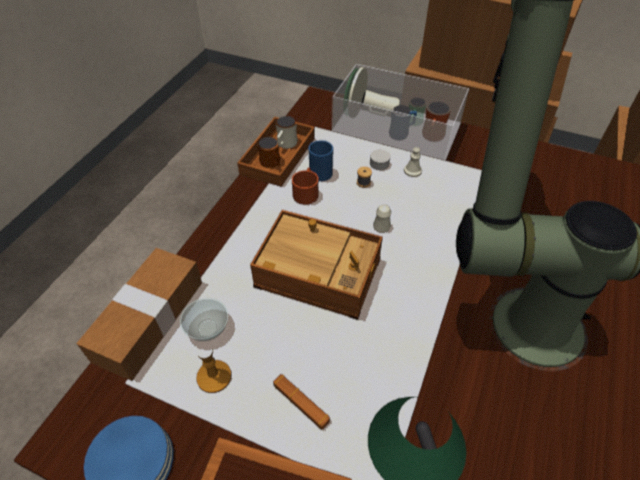

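The top view shows the box centred at about (300,250), its knob at (328,232) and the key at (303,294). The reel is at (460,250), with no other reel visible, the tin at (503,257) and the case at (160,299). The side view agrees: reel (364,176), tin (379,159), knob (312,224), key (354,260), case (301,400).

```bash
cat > h.py <<'E'
from cell import ctrl
import cv2,numpy as np
from scipy.spatial.transform import Rotation as R
np.set_printoptions(precision=4,suppress=True)
def ray(f,p):
    T=f["cam_to_world"]; d=T[:3,:3]@np.array([(p[0]-f["cx"])/f["fx"],(p[1]-f["cy"])/f["fy"],1]); return T[:3,3],d/np.linalg.norm(d)
def onz(f,p,z):
    o,d=ray(f,p); return (o+d*(z-o[2])/d[2])
def tri(f,p,g,q):
    o,d=ray(f,p); a,e=ray(g,q); s=np.linalg.lstsq(np.c_[d,-e],a-o,rcond=None)[0]
    A=o+s[0]*d; B=a+s[1]*e; return (A+B)/2,np.linalg.norm(A-B)
def proj(f,P):
    T=f["cam_to_world"]; c=T[:3,:3].T@(np.asarray(P)-T[:3,3]); return np.array([f["fx"]*c[0]/c[2]+f["cx"],f["fy"]*c[1]/c[2]+f["cy"]])
def crop(f,x,y,w,h,k): return cv2.resize(f["img"][y:y+h,x:x+w,::-1],(w*k,h*k),interpolation=cv2.INTER_CUBIC)
def blobs(f,lo,hi,roi,minA=15):
    x,y,w,h=roi; m=cv2.inRange(cv2.cvtColor(f["img"][y:y+h,x:x+w],cv2.COLOR_RGB2HSV),np.array(lo),np.array(hi))
    cs=[c+[x,y] for c in cv2.findContours(m,cv2.RETR_EXTERNAL,cv2.CHAIN_APPROX_NONE)[0] if cv2.contourArea(c)>minA]
    return sorted(cs,key=cv2.contourArea,reverse=True)
def down(yaw): # tool z down, closing line (tool y) at world angle yaw
    y=np.array([np.cos(yaw),np.sin(yaw),0]); z=np.array([0,0,-1.]); return R.from_matrix(np.c_[np.cross(y,z),y,z]).as_rotvec()
E
python3 - <<'E'
from h import *
t=ctrl.grab_frame("top");s=ctrl.grab_frame("side")
c=np.zeros((600,800,3),np.uint8)
a=crop(t,245,180,110,145,4); c[:580,:440]=a
b=crop(t,440,230,80,50,4); c[:200,450:770]=b
d=crop(s,245,205,140,110,2);c[210:430,450:730]=d
e=crop(s,340,140,60,50,3);c[440:590,450:630]=e
cv2.imwrite("pics/c1.png",c)
for n,f,r in(("case t",t,(140,260,45,80)),("case s",s,(265,365,75,70)),("reel t",t,(445,235,28,30)),("reel s",s,(352,163,24,26)),("tin t",t,(485,240,35,35)),("tin s",s,(366,146,28,26)),("box t",t,(245,180,110,150)),("box s",s,(245,205,145,115))):
    cs=blobs(f,(0,70,30),(30,255,255),r) if "tin" not in n else []
    for q in cs[:2]: print(n,cv2.contourArea(q),cv2.minAreaRect(q),cv2.boxPoints(cv2.minAreaRect(q)).tolist())
    if "tin" in n: x,y,w,h=r; print(n,"\n",cv2.cvtColor(f["img"],cv2.COLOR_RGB2GRAY)[y+h//2,x:x+w],cv2.cvtColor(f["img"],cv2.COLOR_RGB2GRAY)[y:y+h,x+w//2])
E
```

```text
case t 602.0 ((159.3848876953125, 299.6471252441406), (11.34598159790039, 61.812252044677734), 20.924503326416016) [[143.04827880859375, 326.489013671875], [165.12374877929688, 268.753173828125], [175.72149658203125, 272.80523681640625], [153.64602661132812, 330.54107666015625]]
case s 915.0 ((301.4751281738281, 400.97735595703125), (69.0162124633789, 15.067867279052734), 42.27368927001953) [[270.8733215332031, 383.3393249511719], [281.0090637207031, 372.1900329589844], [332.0769348144531, 418.6153869628906], [321.9411926269531, 429.7646789550781]]
reel t 231.0 ((460.5, 249.5), (17.0, 17.0), 90.0) [[452.0, 241.0], [469.0, 241.0], [469.0, 258.0], [452.0, 258.0]]
reel s 121.0 ((364.0, 172.5), (11.0, 14.0), 90.0) [[357.0, 167.0], [371.0, 167.0], [371.0, 178.0], [357.0, 178.0]]
reel s 25.0 ((363.25677490234375, 183.95945739746094), (13.31631851196289, 6.082762718200684), 9.462322235107422) [[356.189208984375, 185.8648681640625], [357.189208984375, 179.8648681640625], [370.3243408203125, 182.05404663085938], [369.3243408203125, 188.05404663085938]]
tin t 
 [161 152 125  86  74  91 126 155
[... 440 characters left out ...]
8 136  86
  72  78  80  78  77  84 122 171]
box t 10396.5 ((300.44244384765625, 252.43551635742188), (123.44140625, 87.30497741699219), 86.90594482421875) [[253.52218627929688, 193.16094970703125], [340.6999206542969, 188.44863891601562], [347.3627014160156, 311.7100830078125], [260.1849670410156, 316.4223937988281]]
box s 9355.0 ((315.0054016113281, 260.732421875), (122.33971405029297, 85.65250396728516), 17.10272979736328) [[243.9459228515625, 283.6756591796875], [269.1351318359375, 201.810791015625], [386.06488037109375, 237.7891845703125], [360.87567138671875, 319.654052734375]]
box s 29.0 ((248.0, 209.5), (9.0, 6.0), 90.0) [[245.0, 205.0], [251.0, 205.0], [251.0, 214.0], [245.0, 214.0]]
```

View pics/c1.png

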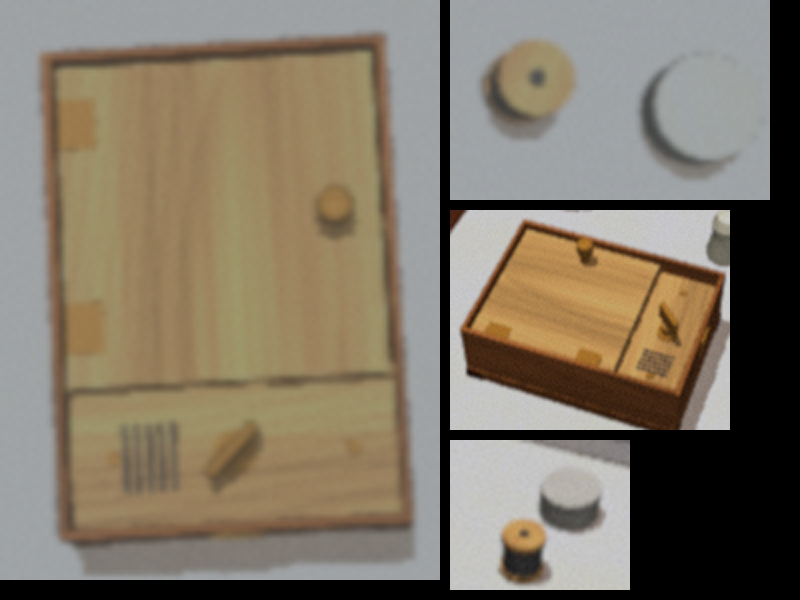

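The crop shows the box rim corners, the knob at crop (334,195), and the key wing running diagonally from (213,470) to (252,430). There is one reel, with its hole at (538,77), and the tin's top at (707,107).

Run:
```python
from h import *
t=ctrl.grab_frame("top");s=ctrl.grab_frame("side")
P={"TL":((255.25,193.25),(251.5,265)),"TR":((341,189),(283,211)),"BR":((348,310.5),(382,236)),"BL":((260.5,315.25),(361.5,296)),
"knobtop":((328.5,228.75),(312,220.5)),"reeltop":((462,249.25),(364.7,171.3)),"tintop":((504.25,256.75),(380,156.7))}
for n,(p,q) in P.items(): print(n,*tri(t,p,s,q))
C=[onz(t,P[k][0],.1) for k in("TL","TR","BR","BL")]
print("corners z=.1",C); c=np.mean(C,0); x=C[0]+C[1]-C[2]-C[3]; y=C[0]+C[3]-C[1]-C[2]
print("sizes",np.linalg.norm(C[0]-C[3]),np.linalg.norm(C[0]-C[1]),"c",c,"yaws",np.degrees(np.arctan2(x[1],x[0])),np.degrees(np.arctan2(-y[0],y[1])))
C=[onz(s,P[k][1],.1) for k in("TL","TR","BR","BL")]; print("side c",np.mean(C,0))
# key: wing in both; ends of top face from top view
k=lambda u,v:(245+u/4,180+v/4)
print("key ends z=.116",onz(t,k(254,430),.116),onz(t,k(212,472),.116))
# case: saturated blob, ends: top-face in both views
m=blobs(t,(0,110,40),(30,255,255),(140,260,45,80))[0]; m2=blobs(s,(0,110,90),(30,255,255),(265,365,75,70))[0]
for q,f in((m,t),(m2,s)):
    r=cv2.minAreaRect(q); b=cv2.boxPoints(r); print(r,[onz(f,p,.028)[:2] for p in b]); 
c=np.zeros((600,800,3),np.uint8); a=crop(t,135,260,50,75,8); c[:600,:400]=a; c[:400,400:800]=crop(s,262,365,80,80,5); cv2.imwrite("pics/case.png",c)
```

```text
TL [0.6928 0.1692 0.0937] 0.0042206833902307395
TR [ 0.7036 -0.0315  0.0894] 0.0035195449470526757
BR [ 0.4226 -0.045   0.097 ] 0.0016449817179430258
BL [0.4094 0.1526 0.099 ] 0.0035393638298945942
knobtop [ 0.6035 -0.0018  0.1232] 0.0034027758647082523
reeltop [ 0.5674 -0.3196  0.0435] 0.0016993529746213187
tintop [ 0.5516 -0.4244  0.0251] 0.0012043627539549554
corners z=.1 [array([0.6934, 0.1691, 0.1   ]), array([ 0.7028, -0.0308,  0.1   ]), array([ 0.4217, -0.045 ,  0.1   ]), array([0.4111, 0.1529, 0.1   ])]
sizes 0.2827923679652492 0.20012467602272718 c [0.5573 0.0615 0.1   ] yaws 3.093366885959797 2.8729240685210873
side c [0.5537 0.0652 0.1   ]
key ends z=.116 [0.4726 0.0439 0.116 ] [0.4491 0.0674 0.116 ]
((158.94073486328125, 299.5541076660156), (8.615496635437012, 59.805908203125), 21.037513732910156) [array([0.3876, 0.4382]), array([0.521 , 0.3918]), array([0.5135, 0.3721]), array([0.3803, 0.4186])]
((301.2692565917969, 400.1538391113281), (66.12372589111328, 12.780777931213379), 42.27368927001953) [array([0.5222, 0.3991]), array([0.5146, 0.3714]), array([0.3753, 0.4212]), array([0.3842, 0.4467])]
```

View pics/case.png

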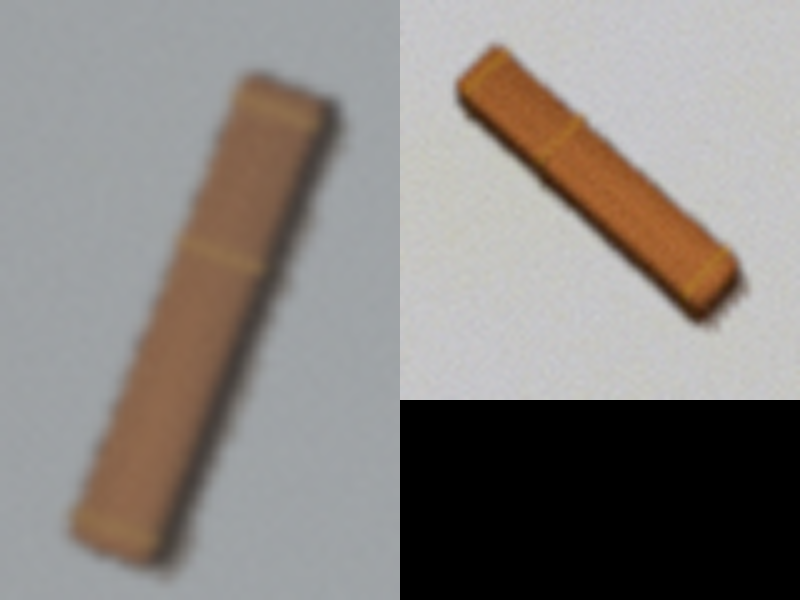

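The case crop shows a top face from (245,75)–(325,97) to (70,535)–(155,565), so its axis points about -19° in the world. Next I fuse both views, each at the triangulated height, and plan the key grip.

Run:
```python
from h import *
t=ctrl.grab_frame("top");s=ctrl.grab_frame("side")
P={"key":((245+233/4,180+451/4),(354.5,259.5),.114),"knob":((328.5,228.75),(312,220.5),.124),"reel":((462,249.25),(364.7,171.3),.05),"tin":((504.25,256.75),(380,156.7),.036),
"caseA":((135+285/8,260+86/8),(262+(480-400)/5,365+66/5),.028),"caseB":((135+113/8,260+548/8),(262+(715-400)/5,365+275/5),.028)}
for n,(p,q,z) in P.items(): a,b=onz(t,p,z),onz(s,q,z); print(n,"top",a[:2],"side",b[:2],"avg",(a+b)[:2]/2,"tri z",tri(t,p,s,q)[0][2])
c=np.array([.5555,.0633]);a=np.radians(3);M=np.array([[np.cos(a),-np.sin(a)],[np.sin(a),np.cos(a)]])
print("knob by box",c+M@[.0395,-.066])
print(ctrl.read_q())
for yaw in (45,-135):
    k=ctrl.ik([.46,.057,.2],down(np.radians(yaw))); print(yaw,k)
```

```text
key top [0.461  0.0557] side [0.4575 0.0683] avg [0.4593 0.062 ] tri z 0.09810209348303173
knob top [ 0.605  -0.0014] side [ 0.6015 -0.0013] avg [ 0.6032 -0.0014] tri z 0.12315288939668279
reel top [ 0.5673 -0.3179] side [ 0.5644 -0.3127] avg [ 0.5659 -0.3153] tri z 0.04350628281647906
tin top [ 0.5509 -0.421 ] side [ 0.5477 -0.4117] avg [ 0.5493 -0.4164] tri z 0.02505280770713747
caseA top [0.5194 0.3797] side [0.5157 0.3849] avg [0.5175 0.3823] tri z 0.01932173361076006
caseB top [0.3815 0.4261] side [0.3832 0.43  ] avg [0.3823 0.428 ] tri z 0.02284723307489278
knob by box [ 0.5984 -0.0005]
[-1.2472  0.3263 -0.1928  1.052   0.      1.4366]
45 [-0.0362  0.2096 -0.4843  0.877   0.      0.7492]
-135 [-0.0362  0.2096 -0.4843  0.877  -0.     -2.3924]
```

Run:
```python
from h import *
p=np.array([.460,.0575]); r=down(np.radians(45))
ctrl.movep([*p,.2],r)
f0=ctrl.read_contact_force()
hit=ctrl.move_l([*p,.108],.06,until_force=8)
print(hit,ctrl.read_position(),ctrl.read_clock())
if not hit:
    f0=np.array(ctrl.read_contact_force()); ctrl.grab(25)
    f=np.array(ctrl.read_contact_force())-f0
    print(f,ctrl.read_wrist_torque(),ctrl.read_finger_gap(),ctrl.read_grasp_force(),ctrl.read_position(),ctrl.read_q())
s=ctrl.grab_frame("side"); t=ctrl.grab_frame("top")
c=np.zeros((480,800,3),np.uint8); c[:480,:480]=crop(s,280,180,120,120,4); c[:480,480:780]=crop(t,265,250,75,120,4); cv2.imwrite("pics/key.png",c)
```

```text
False [0.4603 0.0575 0.1084] 4.2167
[ 2.8519  5.7912 -2.4967] [ 0.9534 -0.6192  0.0887] 0.0873374235487514 26.627287119627 [0.4614 0.0588 0.1083] [-0.0344  0.3244 -0.6045  0.6392  0.0037  0.7502]
```

View pics/key.png

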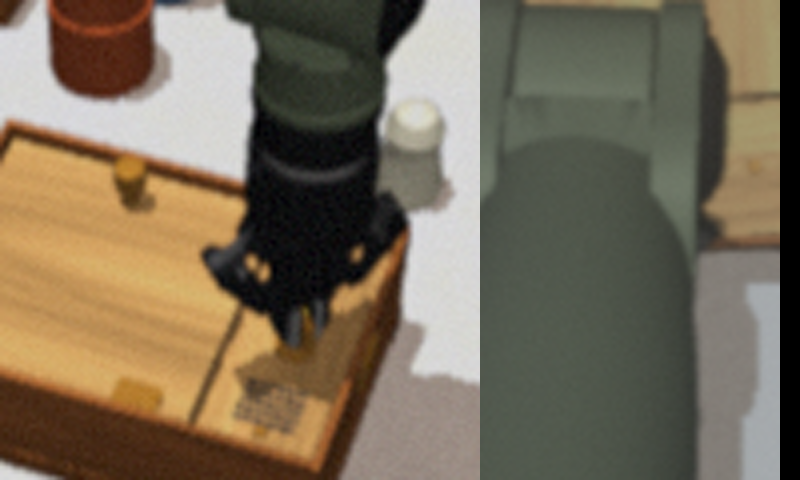

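The grip picture shows the fingers closed on the key wing at about (300,330); gap 7.4 mm, so it is held. Now I turn it clockwise.

```bash
cat > key.py <<'E'
from h import *
def turn(p,y0,y1,step=0.25,stop=0.35):
    y=y0
    while y>y1+1e-6:
        y=max(y-step,y1); ctrl.movep([*p,.108],down(y)); 
        f=np.array(ctrl.read_contact_force()); tz=ctrl.read_wrist_torque()
        act=R.from_rotvec(ctrl.read_eef_rot()).as_matrix()[:,1]; 
        print("%.2f"%y,"act %.3f"%np.arctan2(act[1],act[0]),f.round(1),np.round(tz,2),"gap %.3f"%ctrl.read_finger_gap(),np.round(ctrl.read_position(),4))
        if abs(tz[2])>stop: break
    return y
E
python3 - <<'E'
from key import *
p=np.array([.462,.0593]); y0=np.radians(45)
y=turn(p,y0,y0-np.pi,.39,.5); print(ctrl.read_clock(),ctrl.read_q())
E
```

```text
0.40 act 0.398 [1.  0.8 2.2] [ 0.34 -0.1  -0.03] gap 0.085 [0.4624 0.0596 0.1082]
0.01 act 0.009 [ 5.2  4.2 -2.8] [ 0.68 -0.86 -0.04] gap 0.087 [0.4633 0.0597 0.1083]
-0.38 act -0.381 [ 7.   3.7 -4.7] [ 0.59 -1.43 -0.01] gap 0.085 [0.4643 0.0596 0.1083]
-0.77 act -0.771 [ 8.5  0.6 -7.6] [ 0.33 -1.8  -0.12] gap 0.089 [0.4651 0.0591 0.1083]
-1.16 act -1.161 [10.5 -1.2 -9.9] [-0.16 -2.14 -0.02] gap 0.089 [0.4656 0.0583 0.1083]
-1.55 act -1.552 [11.  -4.6 -9.4] [-0.77 -2.2  -0.  ] gap 0.091 [0.4658 0.0574 0.1084]
-1.94 act 2.628 [-4.6 10.2 14.1] [  1.92   1.13 -27.95] gap 0.173 [0.461  0.0566 0.1087]
12.6083 [-0.0408  0.3257 -0.601   0.6467  0.0061 -1.0983]
```

Run:
```python
from h import *
def st(): 
    a=R.from_rotvec(ctrl.read_eef_rot()).as_matrix(); print(ctrl.read_clock(),ctrl.read_q(),ctrl.read_position(),"yaw",np.arctan2(a[1,1],a[0,1]),"z",a[:,2],ctrl.read_contact_force(),ctrl.read_wrist_torque(),ctrl.read_finger_gap(),ctrl.read_joint_velocities(),ctrl.read_tau())
st(); ctrl.sleep(.3); st()
print(ctrl.ik([.462,.0593,.108],down(-1.94)))
s=ctrl.grab_frame("side")
cv2.imwrite("pics/key2.png",crop(s,260,150,150,130,4))
```

```text
12.6083 [-0.0408  0.3257 -0.601   0.6467  0.0061 -1.0983] [0.461  0.0566 0.1087] yaw 2.6282948901979433 z [-0.0023  0.0062 -1.    ] [-4.5614 10.1655 14.0695] [  1.9193   1.1333 -27.9498] 0.17346074023559027 [ 0.0015  0.0002  0.0007 -0.0013 -0.0002 -0.0001] [ 23.2324 -33.0331  19.9886  -2.3314  -2.7525 -28.    ]
12.9083 [-0.0408  0.3257 -0.601   0.6467  0.0062 -1.0984] [0.461  0.0566 0.1087] yaw 2.6284181635240467 z [-0.0023  0.0063 -1.    ] [-4.6371 10.6029 15.0956] [  1.8912   1.0842 -27.9484] 0.17313832533532633 [ 0.0025 -0.0005  0.001  -0.0002  0.0001  0.0025] [ 23.2809 -33.035   19.9908  -2.3322  -2.7574 -28.    ]
[-0.031   0.3277 -0.6003  0.6428 -0.     -2.8034]
```

View pics/key2.png

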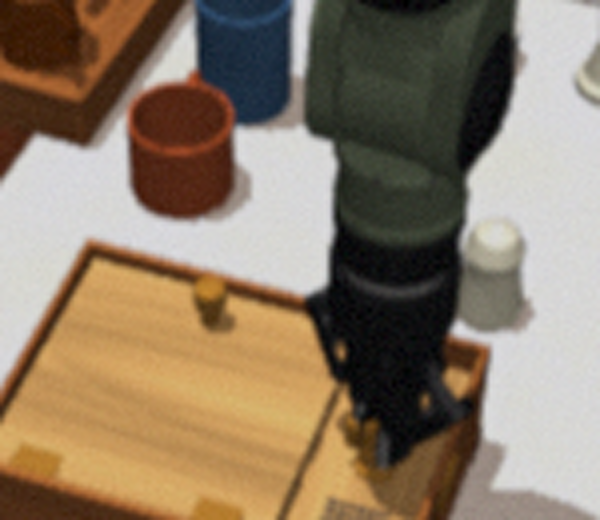

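The picture shows the fingers jammed askew on the key. IK wrapped joint 6 past its range and wound the key backwards to its zero stop. I relieve it, open, lift and look again. From here on I will turn joint 6 directly, with increasing q6 as clockwise.

Run:
```python
from h import *
q=np.array(ctrl.read_q()); ctrl.set_joints(q); print(ctrl.read_wrist_torque(),ctrl.read_contact_force())
ctrl.let_go(); p=ctrl.read_position(); ctrl.move_l([p[0],p[1],.22],.15)
q=np.array(ctrl.read_q()); q[0]-=.6; ctrl.set_joints(q)
t=ctrl.grab_frame("top");s=ctrl.grab_frame("side")
c=np.zeros((580,800,3),np.uint8); c[:580,:440]=crop(t,245,180,110,145,4); c[:440,440:800]=crop(s,325,220,60,73,6)[:440,:360]; c[440:560,440:640]=crop(t,440,230,50,30,4);  cv2.imwrite("pics/key3.png",c); print(ctrl.read_clock())
```

```text
[  2.9606  -0.0261 -24.5494] [ 1.112  16.2666  3.2409]Traceback (most recent call last):
  File "<stdin>", line 6, in <module>
ValueError: could not broadcast input array from shape (438,360,3) into shape (440,360,3)
```

Run:
```python
from h import *
t=ctrl.grab_frame("top");s=ctrl.grab_frame("side")
c=np.zeros((580,800,3),np.uint8); c[:580,:440]=crop(t,245,180,110,145,4); c[:438,440:800]=crop(s,325,220,60,73,6); c[450:570,440:640]=crop(t,440,230,50,30,4);  cv2.imwrite("pics/key3.png",c); print(ctrl.read_clock())
```

```text
17.2667
```

View pics/key3.png

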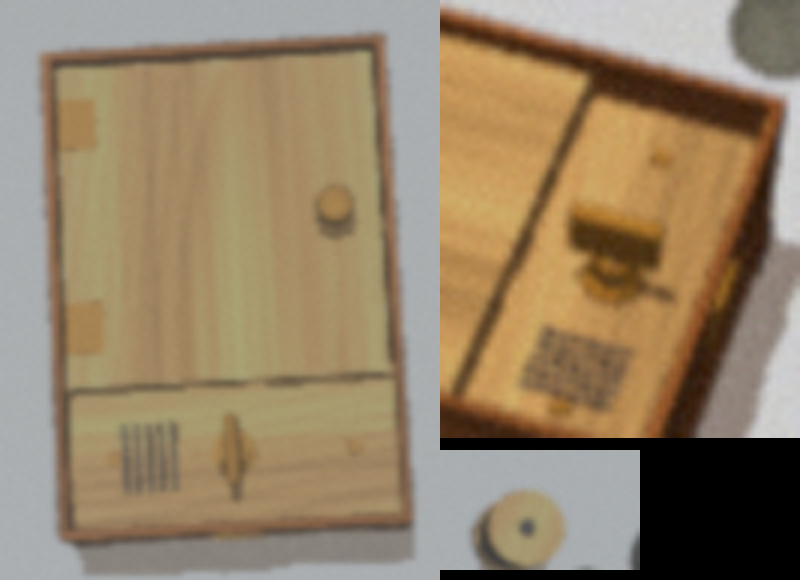

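The crop shows the key wing lying along box x, from (231,413) to (235,490), so it is at its zero stop. From the grip forces the axis is near (0.465, 0.0567). I will turn it in two bites of q6.

Run:
```python
from h import *
p=[.465,.0567]; y=np.radians(93)
def bite(qend,step,stop):
    ctrl.movep([*p,.16],down(y)); ctrl.move_l([*p,.108],.1); ctrl.grab(30)
    q=np.array(ctrl.ik([*p,.108],down(y))); print("q6",q[5],"gap",ctrl.read_finger_gap(),np.round(ctrl.read_contact_force(),1))
    a=q[5]; base=np.array(ctrl.read_wrist_torque())[2]
    while a<qend-1e-6:
        a=min(a+step,qend); q[5]=a; ctrl.set_joints(q); tz=np.array(ctrl.read_wrist_torque())[2]-base
        print("%.2f act %.3f"%(a,ctrl.read_q()[5]),np.round(ctrl.read_contact_force(),1),"tz %.2f"%tz,"gap %.3f"%ctrl.read_finger_gap())
        if abs(tz)>stop: print("STOP");break
    q=np.array(ctrl.read_q()); ctrl.set_joints(q)
    ctrl.let_go(); x=ctrl.read_position(); ctrl.move_l([x[0],x[1],.16],.15)
bite(3.05,.785,1.5); print(ctrl.read_clock())
```

```text
q6 -0.08879294074481558 gap 0.0816850647170178 [-0.6  2.4  3.7]
0.70 act 0.695 [-2.1 -1.6  5.5] tz -0.05 gap 0.087
1.48 act 1.480 [-5.  -3.1  8.5] tz -0.05 gap 0.086
2.27 act 2.265 [-7.9 -1.8 11.5] tz 0.01 gap 0.087
3.05 act 3.049 [-9.1  0.8 14.1] tz -0.07 gap 0.085
24.2833
```

Run:
```python
from h import *
p=[.464,.0565]; y=np.radians(93)
q=np.array(ctrl.read_q()); q[5]=-.09; ctrl.set_joints(q)
ctrl.movep([*p,.16],down(y)); ctrl.move_l([*p,.108],.1); ctrl.grab(30)
q=np.array(ctrl.ik([*p,.108],down(y))); print("gap",ctrl.read_finger_gap())
base=np.array(ctrl.read_wrist_torque())[2]
for a in (.7,1.4,2.05,2.2,2.26,2.32,2.38,2.42,2.46,2.50,2.54,2.58,2.62):
    q[5]=a; ctrl.set_joints(q); tz=np.array(ctrl.read_wrist_torque())[2]-base
    print("%.2f act %.3f"%(a,ctrl.read_q()[5]),"tz %.2f"%tz,"gap %.3f"%ctrl.read_finger_gap())
    if abs(tz)>.9: break
ctrl.set_joints(ctrl.read_q()); ctrl.let_go(); x=ctrl.read_position(); ctrl.move_l([x[0],x[1],.22],.2)
print(ctrl.read_clock())
q=np.array(ctrl.read_q()); q[0]-=.6; q[5]=0; ctrl.set_joints(q)
t=ctrl.grab_frame("top");cv2.imwrite("pics/k4.png",crop(t,245,270,110,50,4))
```

```text
gap 0.08788293420552479
0.70 act 0.699 tz -0.03 gap 0.089
1.40 act 1.399 tz -0.06 gap 0.084
2.05 act 2.049 tz 0.02 gap 0.087
2.20 act 2.199 tz -0.09 gap 0.087
2.26 act 2.259 tz 0.02 gap 0.088
2.32 act 2.319 tz -0.01 gap 0.085
2.38 act 2.378 tz 0.27 gap 0.090
2.42 act 2.416 tz 0.89 gap 0.089
2.46 act 2.455 tz 1.47 gap 0.087
33.8917
```

View pics/k4.png

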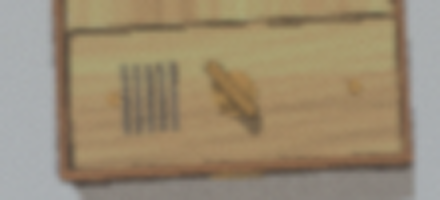

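The key wing now runs from (210,63) to (258,130), about 39° past the axis. That matches 5.6 rad, and torque rose at the stop, so it is fully wound. Now the flap.

```bash
cat >> h.py <<'E'
A=np.radians(3.0); M=np.array([[np.cos(A),-np.sin(A)],[np.sin(A),np.cos(A)]]); BC=np.array([.560,.062])
def box(x,y): return BC+M@[x,y]
K=np.array([.603,-.0015]); H=K+M@[0,.160]
def knob(th,dn=.0): # TCP for grasp point 29 mm over hinge plane
    ph=np.arctan2(.029,.160)+th; r=np.hypot(.029,.160)
    return np.array([*(H+M@[0,-r*np.cos(ph)]),.087+r*np.sin(ph)-.002])
def arc(a,b,n,v=.12):
    for th in np.linspace(a,b,n+1)[1:]:
        ctrl.move_l(knob(th),v); g=ctrl.read_finger_gap()
        print("%.2f"%th,np.round(ctrl.read_contact_force(),1),"gap %.3f"%g)
        if g<.15: print("LOST"); return False
    return True
E
python3 - <<'E'
from h import *
k=knob(0); r=down(A)
ctrl.movep([k[0],k[1],.2],r); ctrl.move_l(k,.1); ctrl.grab(40)
print(np.round(ctrl.read_contact_force(),1),ctrl.read_finger_gap(),ctrl.read_position()-k)
if ctrl.read_finger_gap()>.15 and arc(0,1.72,14):
    ctrl.sleep(.2); ctrl.let_go(); p=ctrl.read_position(); ctrl.move_l([p[0],p[1],.33],.15)
print(ctrl.read_clock(),ctrl.read_position())
q=np.array(ctrl.read_q()); q[0]-=.7; ctrl.set_joints(q)
s=ctrl.grab_frame("side"); t=ctrl.grab_frame("top")
c=np.zeros((480,800,3),np.uint8); c[:450,:480]=crop(s,240,140,160,150,3); c[:480,480:800]=crop(t,210,170,160,160,2)[:480,:320].repeat(1,0) if 0 else cv2.copyMakeBorder(crop(t,210,170,160,160,2),0,160,0,0,0); cv2.imwrite("pics/flap.png",c)
E
```

```text
[-4.2 -0.4  5.3] 0.23742253553228446 [-0.0007 -0.0001  0.0003]
0.12 [-2.6 -1.9 -0.9] gap 0.243
0.25 [-3.7 -0.9 -1.6] gap 0.240
0.37 [-3.7 -0.9 -2.4] gap 0.242
0.49 [-4.7 -0.4 -2.8] gap 0.242
0.61 [-4.7 -0.  -2.6] gap 0.240
0.74 [-5.5 -0.5 -2.5] gap 0.239
0.86 [-6.4 -0.3 -2.9] gap 0.245
0.98 [-6.4 -0.8 -2.7] gap 0.239
1.11 [-5.7 -1.8 -2.7] gap 0.243
1.23 [-6.  -1.6 -2.7] gap 0.238
1.35 [-6.1 -1.5 -1. ] gap 0.238
1.47 [-5.9 -1.1 -0.9] gap 0.236
1.60 [-6.3 -0.9 -0. ] gap 0.237
1.72 [-4.4 -1.4  0.4] gap 0.240
44.9667 [0.5916 0.2107 0.329 ]
```

View pics/flap.png

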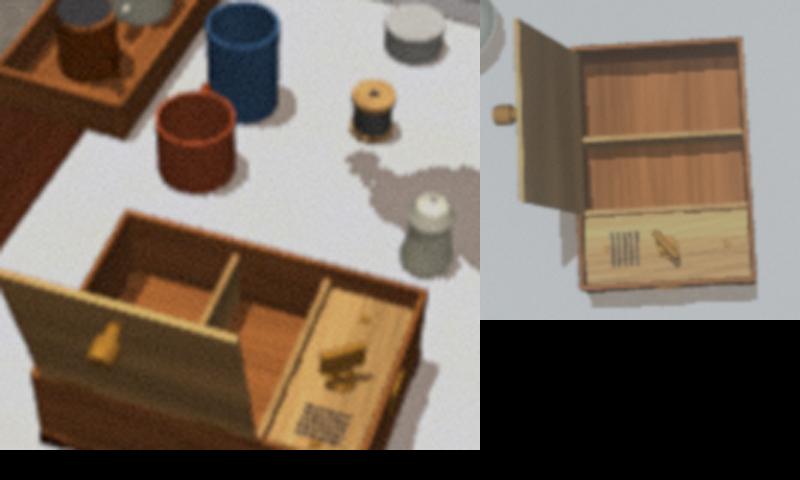

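The flap leans back with its knob at side crop (103,345), the well and trough are open and empty, and the reel is unmoved at (373,95). Next I place the reel.

Run:
```python
from h import *
p=[.5675,-.316]
ctrl.movep([*p,.15],down(0)); 
s=ctrl.grab_frame("side")
ctrl.move_l([*p,.023],.12,until_force=15); ctrl.grab(50)
print(ctrl.read_finger_gap(),ctrl.read_position(),np.round(ctrl.read_contact_force(),1))
ctrl.move_l([*p,.22],.2); print(ctrl.read_finger_gap(),ctrl.read_grasp_force())
w=box(.086,0); ctrl.movep([*w,.22],down(A+np.pi/2)); print("over well",ctrl.read_finger_gap(),ctrl.read_position())
f=ctrl.move_l([*w,.06],.12); f=ctrl.move_l([*w,.040],.03,until_force=4); print(f,ctrl.read_position(),ctrl.read_finger_gap(),np.round(ctrl.read_contact_force(),1))
if ctrl.read_finger_gap()>.3:
    ctrl.let_go(); ctrl.move_l([*w,.22],.2)
print(ctrl.read_clock())
```

```text
0.5254753052036859 [ 0.568  -0.3164  0.0238] [-0.1 -0.4  5.1]
0.5226497685011343 51.007423996925354
over well 0.532340022478697 [0.6459 0.0655 0.2197]
True [0.6457 0.0665 0.0438] 0.5250663655844456 [-1.3 -0.5  4.4]
55.3167
```

Run:
```python
from h import *
t=ctrl.grab_frame("top");s=ctrl.grab_frame("side")
for f,roi,v,ref in((t,(125,245,75,110),40,(158.94,299.55)),(s,(245,350,115,100),90,(301.27,400.15))):
    r=cv2.minAreaRect(blobs(f,(0,110,v),(30,255,255),roi)[0]); print(r,np.array(r[0])-ref)
c=np.zeros((300,400,3),np.uint8); c[:300,:]=crop(s,240,180,160,120,5)[:300,:400] if 0 else crop(s,250,195,100,75,4); cv2.imwrite("pics/well.png",c)
p=[.4525,.405]; yw=np.radians(71.3)
m=np.linalg.norm(np.array(cv2.minAreaRect(blobs(t,(0,110,40),(30,255,255),(125,245,75,110))[0])[0])-(158.94,299.55))
if m<1.5:
    ctrl.movep([.46,.2,.36],down(A)); ctrl.movep([*p,.2],down(yw)); ctrl.move_l([*p,.034],.12,until_force=15); ctrl.grab(50)
    print(ctrl.read_finger_gap(),ctrl.read_position(),np.round(ctrl.read_contact_force(),1))
    ctrl.move_l([*p,.2],.15); print(ctrl.read_finger_gap(),ctrl.read_wrist_torque()); cv2.imwrite("pics/held.png",ctrl.grab_frame("side")["img"][:,:,::-1])
print(ctrl.read_clock())
```

```text
((158.87628173828125, 299.7216796875), (8.615496635437012, 59.44692611694336), 21.037513732910156) [-0.0637  0.1717]
((301.03326416015625, 400.4643859863281), (66.08739471435547, 14.279946327209473), 43.02506637573242) [-0.2367  0.3144]
0.30961628756339243 [0.4528 0.4053 0.0344] [-0.  -0.1  3.7]
0.31329042218957476 [ 0.0105  0.0198 -0.0421]
61.4583
```

View pics/held.png

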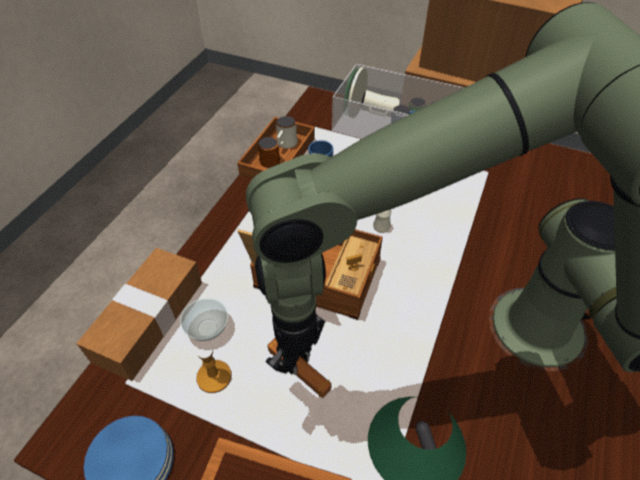

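The picture shows the case held level below the gripper at about (300,370). I carry it over the leaning flap, high, and release just above the partitions, because the opened fingers are wider than the trough.

Run:
```python
from h import *
p=ctrl.read_position(); ctrl.move_l([p[0],p[1],.36],.25)
w=box(-.009,0); ctrl.movep([*w,.36],down(A)); print(ctrl.read_finger_gap(),ctrl.read_position())
ctrl.move_l([*w,.15],.2); h=ctrl.move_l([*w,.095],.06,until_force=6); print(h,ctrl.read_position(),ctrl.read_finger_gap(),np.round(ctrl.read_contact_force(),1))
ctrl.sleep(.3)
if not h:
    ctrl.let_go(); print(ctrl.read_finger_gap(),np.round(ctrl.read_contact_force(),1)); ctrl.move_l([*w,.33],.2)
q=np.array(ctrl.read_q()); q[0]-=.7; ctrl.set_joints(q)
s=ctrl.grab_frame("side"); t=ctrl.grab_frame("top"); print(ctrl.read_clock())
c=np.zeros((480,800,3),np.uint8); c[:450,:480]=crop(s,240,140,160,150,3); c[:320,480:800]=crop(t,210,170,160,160,2); c[320:480,480:800]=crop(t,430,220,160,80,2); cv2.imwrite("pics/placed.png",c)
```

```text
0.3121692640608681 [0.5509 0.0625 0.3598]
False [0.5514 0.0615 0.0953] 0.3084755095594032 [ 0.   0.2 -0.9]
1.0013592033990653 [-0.6  0.9  0.1]
69.6083
```

View pics/placed.png

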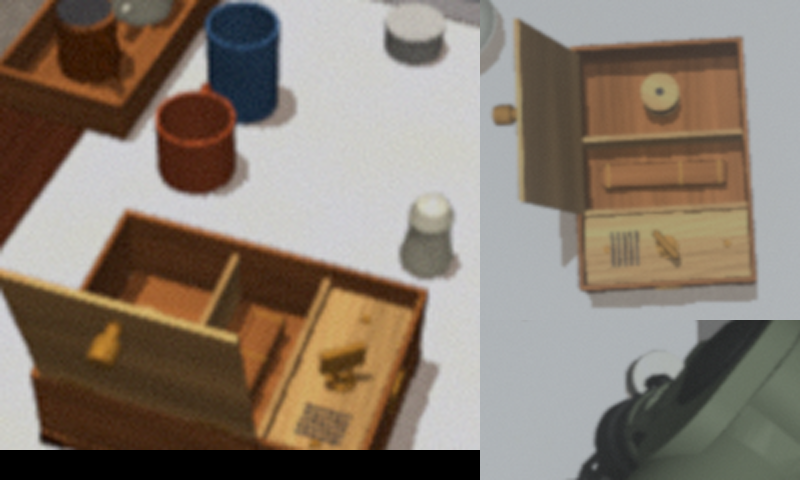

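The picture shows the reel standing in the well at (660,92) and the case lying in the trough at (664,174). The tin has been knocked aside, now near (655,372) in the lower crop, so I will measure it again. First I shut the flap.

Run:
```python
from h import *
k=knob(1.79); r=down(A)
p=ctrl.read_position(); ctrl.move_l([p[0],p[1],.37],.2)
ctrl.movep([k[0],k[1],.37],r); h=ctrl.move_l(k,.1,until_force=8); print(h,ctrl.read_position()-k); ctrl.grab(40)
print(ctrl.read_finger_gap(),np.round(ctrl.read_contact_force(),1))
if ctrl.read_finger_gap()>.15 and arc(1.79,.1,13) and arc(.1,0,2,.04):
    ctrl.let_go(); p=ctrl.read_position(); ctrl.move_l([p[0],p[1],.25],.15)
q=np.array(ctrl.read_q()); q[0]+=.6; ctrl.set_joints(q); print(ctrl.read_clock())
t=ctrl.grab_frame("top");s=ctrl.grab_frame("side")
c=np.zeros((560,800,3),np.uint8); c[:300,:360]=crop(t,470,220,60,50,6); c[:300,370:770]=crop(s,345,130,80,60,5);c[310:560,:400]=crop(s,230,190,160,100,3)[:250,:400];c[310:560,400:740]=crop(t,230,180,170,125,2); cv2.imwrite("pics/shut.png",c)
```

```text
False [0.0005 0.0001 0.0008]
0.23936312862431047 [-3.9 -0.3  4.1]
1.66 [-4.5  1.7  2.5] gap 0.244
1.53 [-4.8  1.   3.2] gap 0.243
1.40 [-5.   1.1  2.3] gap 0.245
1.27 [-5.1  0.8  2.7] gap 0.242
1.14 [-5.2  0.1  3.2] gap 0.238
1.01 [-4.9 -0.9  3.4] gap 0.243
0.88 [-4.6  0.2  2.3] gap 0.239
0.75 [-5.3 -2.   3. ] gap 0.243
0.62 [-4.8 -0.3 -0. ] gap 0.244
0.49 [-6.  -0.6 -0.8] gap 0.243
0.36 [-5.5  0.8 -0.3] gap 0.238
0.23 [-6.7  0.5  0.3] gap 0.241
0.10 [-6.9 -1.4 -0. ] gap 0.248
0.05 [-7.6 -2.   0.8] gap 0.240
0.00 [-7.7 -1.6  0.5] gap 0.243
82.0
```

View pics/shut.png

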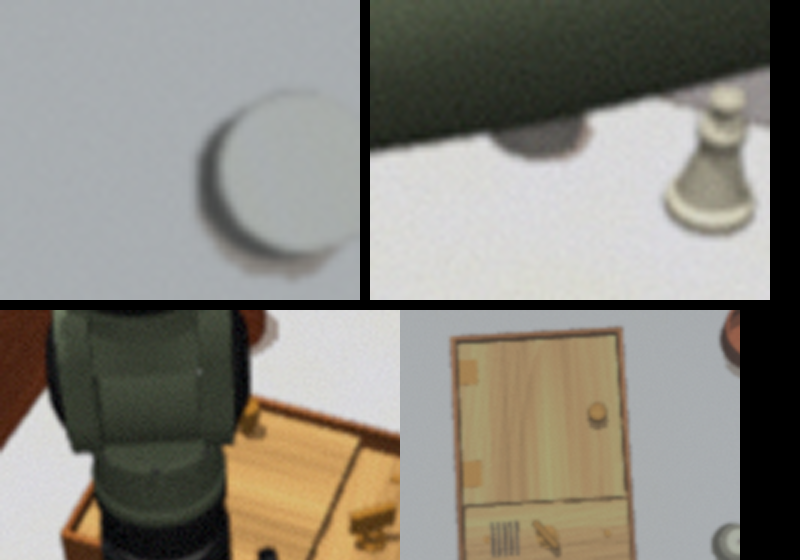

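The tin's top circle is centred at crop (298,172), which is top pixel (519.7,248.7). The flap is shut (lower right). Now I pick up the tin and set it on the flap.

Run:
```python
from h import *
t=ctrl.grab_frame("top"); p=onz(t,(519.7,248.7),.036)[:2]+[.001,.002]; print(p)
ctrl.movep([*p,.15],down(0)); print(ctrl.read_position()); 
h=ctrl.move_l([*p,.024],.1,until_force=6); print("hit",h,ctrl.read_position())
if not h:
    ctrl.grab(40); print(ctrl.read_finger_gap(),np.round(ctrl.read_contact_force(),1))
    ctrl.move_l([*p,.24],.2); print(ctrl.read_finger_gap())
    w=box(.0395,.019); ctrl.movep([*w,.24],down(A)); print(ctrl.read_finger_gap(),ctrl.read_position())
    if ctrl.read_finger_gap()>.5:
        ctrl.move_l([*w,.125],.12); f=ctrl.move_l([*w,.109],.025,until_force=4); print(f,ctrl.read_position(),np.round(ctrl.read_contact_force(),1))
        ctrl.let_go(); ctrl.move_l([*w,.25],.2)
        q=np.array(ctrl.read_q()); q[0]-=.8; ctrl.set_joints(q)
s=ctrl.grab_frame("side");t=ctrl.grab_frame("top"); print(ctrl.read_clock())
c=np.zeros((600,800,3),np.uint8); c[:300,:400]=cv2.resize(s["img"][:,:,::-1],(400,300)); c[:300,400:]=cv2.resize(t["img"][:,:,::-1],(400,300)); c[300:600,:400]=crop(s,230,190,160,120,3)[:300,:400];c[300:600,400:660]=crop(t,235,180,130,150,2); cv2.imwrite("pics/end.png",c)
```

```text
[ 0.5712 -0.4566]
[ 0.572  -0.4557  0.1503]
hit False [ 0.5717 -0.4571  0.0249]
0.7372387465767226 [0.5 0.8 3.9]
0.7373254239865974
0.7329205533823704 [0.5989 0.082  0.24  ]
True [0.5987 0.0831 0.115 ] [-0.4  0.4  6.7]
94.5
```

View pics/end.png

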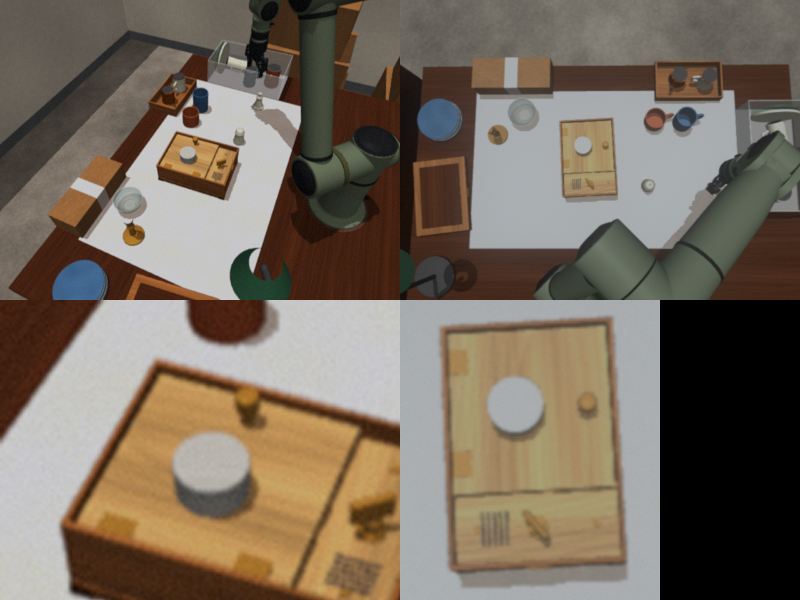

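The final picture shows the tin standing on the shut flap at (516,405), the key in its wound position, and the other pieces in place. No other reels are on the table in either view.

```bash
python3 -c "
from cell import ctrl
print(ctrl.sign_off())"
```

```text
the job is handed in; nothing more can be done
None
```

The job is handed in with no verdict returned: the key is wound to its stop, the one reel on the table is in the well, the needle case is in the trough, the flap is shut and the tin stands on it; two rough moments were winding the key back to zero with about 28 N·m at the wrist before rewinding it, and letting the case fall about 40 mm into the trough.

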